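# Fit the hot-air gun's swing arm and lock it with the spring cotter

## Robot

A 6-joint arm with a two-finger parallel gripper is mounted at the origin on the work surface. World frame = base frame: x ahead of the robot, y to its left, z up, the work surface at z = 0. Lengths are in m, angles in rad, forces in N, time in s.
With the tool pointing down it reaches from about 0.35 to 0.975 m from the base axis. Payload 4.9 kg.
Tool frame: the origin (TCP) lies between the finger pads; the fingertips stand 22 mm ahead of it and the grasp point (between the pads) lies 3 mm ahead of it; z points along the fingers, y is the line along which they close (so a half turn about z gives the same grasp; the last joint's range is limited). The gripper opens to 85 mm and grips with 20 to 120 N. Pads are 22 mm wide; open, the fingers measure 114 mm over their backs; the gripper's body (76 mm by 85 mm) begins 54 mm behind the grasp point. The pads swing forward as they close: fully open they stand 13 mm farther back than shut.
Start: joints at [1.047, 0.053, 1.613, -0, 1.476, -0.119], TCP at [0.246, 0.574, 0.253] pointing down, gripper open.
Joint ranges: [-3.01, 3.01], [-1.01, 2.22], [0.06, 2.58], [-1.02, 4.17], [0.09, 2.62], [-3.14, 3.14]. Speed limits (rad/s): [2.57, 2.57, 3.14, 3.14, 3.14, 3.14].

## Interface

Orientations are given as a unit quaternion [w, x, y, z].
In Python, from plant import state, grab_frame, get_calibration, job_done, recognise, regions_of gives the robot as it stands.
- The arm moves only by the tool apply_moves, never from a script. Its argument "targets" is a list of rows, each an object with "translation": the shift along the tool's x, y, z normalised to -1 to 1, where 1 is 100 mm, a list of three; "twist": the turn about the tool's z normalised to -1 to 1, where 1 is 0.1 rad; "hand": the opening, from 0 (shut) to 1 (fully open). A call has 1 to 8 rows; each row shifts and turns the commanded pose from where the row before left it, along the tool's axes as they then stand; what a row does not reach is not made up. A row lasts 1/10 s, in which the tool goes at most 50 mm and 8.59 degrees, less where a joint would pass 70% of its speed; a pose out of reach is approached as far as the arm can. A call with a number of a shift or a turn outside -1 to 1 is refused whole. A call with a gripper value outside its range is refused whole. The fingers move at their own pace and stop on an object; the grip force is fixed at half the most. Time passes only in rows, so rows that do not move let the fingers close. It gives the time, the measured TCP pose, the force, the opening and the grip force at its end, in the units of the state.
- state(): the state, without advancing time (a new reading comes with each control period).
- grab_frame(name): name is "scene" or "top" or "wrist"; returns the picture (384x512x3 uint8, red, green, blue); there is no depth.
- get_calibration(name): a dict with "camera_matrix" (3x3 intrinsics, pixels), "pose" (4x4, takes a point from camera to world coordinates). Camera axes: x right, y up, looking along -z (the intrinsics and any distortion apply to the point x, -y, -z); pixel columns grow to the right and rows downward; lengths in m; the calibration is good to about 2 mm. A picture is of the moment at which its call begins: read the wrist's pose just before it. get_calibration takes no time and is no camera call; for the wrist camera it gives the pose at the moment of the call.
- job_done(): hands the job in; it is judged then, once.
Trained networks look in the newest picture that a camera, given by its name, has taken for a name from the list of things; names that differ only in an ending like _2 or _b are one class to them, and where a whole thing is asked for, a point or a joint stands for the part that bears it (a point fixed in the world has none). Each returns a list of dicts, best first, with "score" (0 to 1); they miss things now and then, are a little off and sometimes report something else, mostly with a low value. They report only what shows in the picture. A call takes as long as a camera call. They do not tell look-alikes from the thing itself.
- recognise(camera, query): "point" ([x, y, z] in m, in world coordinates, good to about 4 mm: the middle of the surface that is visible of it).
- regions_of(camera, query): "pixels" (384x512 bool, what is visible of it).
The state is a dict: "time": time; "joint_pos": joint angles; "joint_vel": joint speeds; "joint_efforts": joint torques, N m; "tool_pos": TCP position; "tool_rot": TCP orientation; "contact_force": force on the tool from outside, world axes, zero at the start; "ft_torque": the same for the moment, N m; "gripper_width": opening from 0.0 (shut) to 1.0 (fully open); "grasp_force": force on a finger pad.
Only numpy, scipy, OpenCV 4.12 (cv2) and the standard library are available. Lean on these libraries where they do the work, as an engineer would, in place of code of your own. Each camera call takes 0.05 s, during which the arm holds its last target. There are 200 camera calls.

## Task

Drop the swing arm's hub over the bench post, gently right down onto the base plate, then push the spring cotter's straight leg through the post's cross hole just above the hub until the wavy leg snaps round the post, and leave it so. Feel round the post for the hole and never shove the cotter hard against the post, or its leg bends (25 N is too much); leave the phone, the jar and the screwdriver where they are.

Things in the scene. Friction and masses are not known exactly. Their poses are not given: they have to be found in the camera images.
- post: Bench post: dark steel base plate 90 x 90 x 8 mm screwed to the bench, with a bright oiled steel post, 16 mm diameter, upright at its centre, its top tapered from 59 to 65 mm above the bench. Origin: centre of the plate's underside, z up. Its x axis is the plate's, NOT the cross hole's. The post is tight in the plate: it turns only under about 0.06 N m.
- post_hole (a point): Centre of the cross hole, on the post's axis, 50.5 mm above the bench. The hole runs level right through, 6 mm wide, from 47.5 to 53.5 mm above the bench, alike at both ends. Its direction is NOT measured: the hole's line lies anywhere up to 0.9 rad either way from the plate's x axis (these axes are the plate's), so look, or feel round the post with the leg's tip.
- swing_arm: Swing arm, 0.22 to 0.36 kg, standing upright: steel hub (34 mm diameter, 40 mm tall, bore 18 mm right through), grey bar 10 mm thick and 20 mm high, open cup (44 mm diameter, 34 mm tall) with its axis 72 mm from the hub's. Origin: centre of the hub's underside; z up, x towards the cup. Home on the plate its origin is 8 mm above the bench; the cup may point anywhere.
- hub_top (a point): Centre of the hub's top face, 40 mm above its underside. With the hub home on the plate this face is 48 mm above the bench, 0.5 mm above the floor of the cross hole, so a leg resting on it lines up in height with the hole.
- cotter: Spring cotter (R-clip) of dark 4 mm steel wire, 80 mm long, 34 g, lying flat. Origin: under the seat point; x along the straight leg to its blunt tip, z up as it lies. The wavy leg is on the +y side, shaped to hug the post, its flared end 15 mm ahead of the origin. It may enter from either end of the hole, either face up. More than 25 N against the post bends it.
- cotter_seat (a point): Point on the straight leg's centre line, 2 mm above the underside, that lies at the cross hole's centre when the cotter is home. The wavy leg meets the post 15 mm before that; a push of about 5 to 12 N then snaps it over and it centres itself.
- cotter_tip (a point): End of the straight leg, on its centre line, 22 mm ahead of the seat point.
- cotter_bow (a point): Middle of the bow, where to grip it: 40 mm behind the seat point, 8 mm to the +y side, 2 mm above the underside. The bow is 20 mm wide over its two wires, which run parallel from 50 to 30 mm behind the seat point: grip across them.
- spring_leg (a joint): How far the wavy leg is sprung open, rad: 0 at rest and when snapped home, about 0.1 while it rides over the post.
- phone: Old black phone lying on its back, 48 x 105 x 14 mm; not part of the work. Origin: centre of its underside.
- flux_jar: Amber glass flux jar, 48 mm diameter, 45 mm tall; not part of the work. Origin: centre of its underside.
- driver: Screwdriver with a red handle, 150 mm long, lying down; not part of the work. Origin: about the middle of its length, on the bench.
Things that resemble listed ones, but are neither listed nor needed, are in the scene too. Of the things that look like the swing_arm, take the one that is farthest to the robot's left at the start. Of the things that look like the cotter, take the one that is farthest to the robot's right at the start.

How it is judged:
On the way:
1. the hub is over the post and down on the base plate (horizontal distance between swing_arm and post below 0.003 m and z of swing_arm in the frame of post below 0.0105 m and angle between swing_arm's own z axis and vertical below 0.06 rad), for 0.2 s.
At the end, for the whole second after the job is handed in: The hub is on the post and down on the base plate (within 3 mm sideways, 2.5 mm in height, upright); the cotter lies about level with its straight leg through the cross hole, its seat point within 4 mm of the hole's centre and the wavy leg closed round the post (below 0.06 rad); both at rest (all of step 1 and distance between cotter_seat and post_hole below 0.004 m and (angle between cotter's own z axis and vertical below 0.3 rad or angle between cotter's own z axis and vertical above 2.84 rad) and value of joint spring_leg below 0.06 rad and linear speed of each of swing_arm, cotter below 0.02 m/s); the robot touches nothing.
It fails at once if the cotter is pressed against the post with more than 25 N (contact force between cotter and post above 25 N).
It fails at once if the swing arm is banged down on the post or its plate with more than 100 N (contact force between swing_arm and post above 100 N).
It fails at once if the phone, the jar or the screwdriver is moved by more than 20 mm (distance of any of phone, flux_jar, driver from where it was at the start of the episode above 0.02 m).
It also fails if it takes over 72 s, if anything falls off the work surface, if the arm or the gripper's body presses on something with over 40 N, if the wrist force passes 120 N, or if a joint passes its speed limit or range.

## Working session

There is one attempt and no reset: what is moved stays moved. The work goes in short steps, Python scripts to look and compute and a tool call to move; the robot and the scene stay as the last step left them, time stands still between calls to the robot, and variables do not carry over. Pictures are saved under pics/ and viewed, at most 10 in all, crops included, and the job is handed in when it is done.

Besides the shell and the picture viewer there is one more tool, called after "Emit:" in YAML: its name, and indented under it one key for each argument. apply_moves: Moves the arm, as the interface text tells. Its arguments: {"type":"object","properties":{"targets":{"type":"array"}},"required":["targets"]}

```bash
mkdir -p pics; ls; cat > h.py <<'E'
import numpy as np, cv2
from plant import *
from scipy.spatial.transform import Rotation as R
def save(n,im): cv2.imwrite('pics/'+n+'.png',cv2.cvtColor(im,cv2.COLOR_RGB2BGR))
def px2w(cal,uv,z):
    K=np.array(cal['camera_matrix']);T=np.array(cal['pose'])
    uv=np.atleast_2d(uv).astype(float)
    d=np.c_[(uv-K[:2,2][None])/[K[0,0],K[1,1]],np.ones(len(uv))]
    d=d*[1,-1,-1]; d=d@T[:3,:3].T
    o=T[:3,3]; s=(z-o[2])/d[:,2]
    return o+d*s[:,None]
def w2px(cal,p):
    K=np.array(cal['camera_matrix']);T=np.array(cal['pose'])
    q=(np.atleast_2d(p)-T[:3,3])@T[:3,:3]*[1,-1,-1]
    q=q@K.T; return q[:,:2]/q[:,2:]
E
python3 - <<'E'
from h import *
s=state();print(s['time'],s['tool_pos'],s['tool_rot'])
im=[grab_frame('scene'),grab_frame('top')]
save('a',np.vstack(im)[:, :] if 0 else np.hstack([cv2.resize(i,(400,300)) for i in im]))
save('top',im[1]);save('scene',im[0])
for c in ['top','scene']:
  print(c,get_calibration(c)['camera_matrix'][0],np.round(get_calibration(c)['pose'],3).tolist())
  cal=get_calibration(c)
  for q in ['post','swing_arm','cotter','phone','flux_jar','driver','hub_top']:
    for r in recognise(c,q):
        print(q,round(r['score'],2),np.round(r['point'],3),np.round(w2px(cal,r['point'])[0]))
print(state()['time'])
E
```

```text
pics
0.0 [0.24584283 0.57397667 0.25205353] [-3.11120993e-04  2.01004769e-01  9.79589720e-01 -9.82868088e-04]
top [348.12405606   0.         261.04951005] [[-0.021, 0.997, -0.072, 0.473], [-0.999, -0.019, 0.03, 0.003], [0.029, 0.073, 0.997, 0.886], [0.0, 0.0, 0.0, 1.0]]
post 0.87 [ 0.498 -0.009  0.01 ] [255. 210.]
swing_arm 0.77 [0.604 0.279 0.027] [138. 168.]
swing_arm 0.63 [ 0.311 -0.135  0.03 ] [309. 285.]
swing_arm 0.6 [0.319 0.129 0.028] [200. 285.]
cotter 0.52 [ 0.532 -0.238  0.004] [345. 195.]
cotter 0.5 [ 0.452 -0.143  0.002] [309. 227.]
cotter 0.43 [ 0.588 -0.142  0.003] [307. 174.]
phone 0.83 [0.704 0.172 0.013] [183. 129.]
phone 0.62 [ 0.703 -0.162  0.047] [316. 125.]
phone 0.49 [ 0.734 -0.007  0.023] [253. 116.]
flux_jar 0.74 [ 0.699 -0.164  0.043] [317. 127.]
driver 0.71 [ 0.738 -0.005  0.021] [252. 115.]
driver 0.47 [ 0.531 -0.24   0.004] [346. 195.]
hub_top 0.84 [0.324 0.127 0.03 ] [201. 283.]
hub_top 0.82 [0.605 0.28  0.03 ] [137. 168.]
hub_top 0.56 [ 0.322 -0.133  0.029] [308. 281.]
scene [396.88258383   0.         254.15677112] [[0.855, -0.319, 0.409, 0.816], [0.518, 0.508, -0.688, -0.519], [0.012, 0.8, 0.599, 0.507], [0.0, 0.0, 0.0, 1.0]]
post 0.7 [ 0.503 -0.014  0.009] [248. 212.]
swing_arm 0.97 [ 0.323 -0.127  0.024] [138. 205.]
swing_arm 0.89 [0.602 0.278 0.023] [350. 153.]
swing_arm 0.86 [0.326 0.114 0.029] [213. 149.]
cotter 0.81 [ 0.585 -0.138  0.005] [251. 271.]
cotter 0.7 [ 0.459 -0.142  0.005] [189. 244.]
cotter 0.66 [ 0.537 -0.239  0.004] [189. 301.]
cotter 0.15 [0.598 0.277 0.024] [349. 153.]
phone 0.63 [0.715 0.163 0.015] [383. 198.]
phone 0.39 [0.597 0.277 0.021] [348. 154.]
driver 0.8 [ 0.745 -0.004  0.018] [372. 253.]
hub_top 0.97 [0.596 0.278 0.024] [348. 152.]
hub_top 0.88 [ 0.328 -0.126  0.025] [139. 206.]
hub_top 0.7 [0.32  0.108 0.028] [209. 150.]
hub_top 0.29 [0.71  0.162 0.015] [380. 197.]
0.8
```

View pics/top.png

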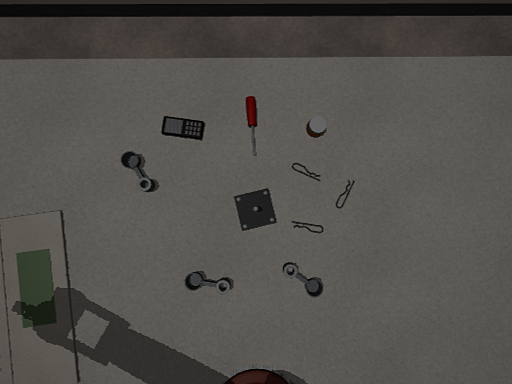

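View pics/scene.png

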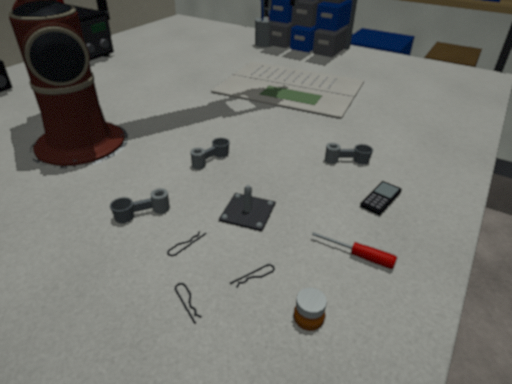

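Swing-arm look-alikes are in the top view at (138,172), (208,282) and (303,278). The one at (138,172), y≈+0.28, is farthest left. Cotter look-alikes are at (345,194), (308,227) and (306,172). The one at (345,194), y≈-0.24, is farthest right. One enlarged crop will confirm both.

```bash
python3 - <<'E'
from h import *
im=cv2.imread('pics/top.png')
c=lambda u,v,w:cv2.resize(im[v-w:v+w,u-w:u+w],(390,390),interpolation=cv2.INTER_CUBIC)
cr=np.hstack([c(138,172,30),c(345,194,25)])
cv2.imwrite('pics/crop1.png',np.clip(cr*1.6,0,255).astype(np.uint8))
E
```

```text
(no output)
```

View pics/crop1.png

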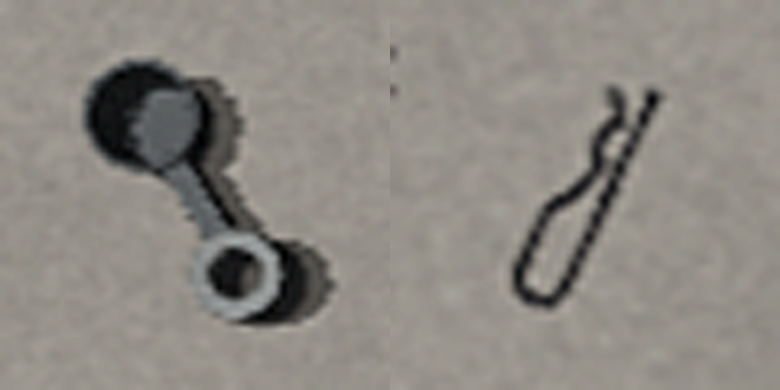

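The crop shows the intact target arm, hub at about top px (144,184) and cup at (129,160). It also shows the cotter lying face up, bow at (340,207) and tip at (354,181), with its wavy leg to the left (+y). Next I work out the approach.

```bash
cat >> h.py <<'E'
def yawy(s):  # world angle of tool y
    w,x,y,z=s['tool_rot']; v=R.from_quat([x,y,z,w]).apply([0,1,0]); return np.arctan2(v[1],v[0])
def go(p,ya=None,s=None):
    """shift in tool axes (mm) at present yaw, twist needed"""
    s=s or state(); w,x,y,z=s['tool_rot']; r=R.from_quat([x,y,z,w])
    d=r.inv().apply(np.array(p)-s['tool_pos'])*1000
    t=None
    if ya is not None: t=-((ya-yawy(s)+np.pi/2)%np.pi-np.pi/2)
    print('t',round(s['time'],2),'shift mm',np.round(d,1),'twist',None if t is None else round(t,3),'j6',round(s['joint_pos'][5],2))
E
python3 - <<'E'
from h import *
c=get_calibration('top')
hub=px2w(c,[144.2,183.8],.04)[0];cup=px2w(c,[129,160],.034)[0]
print(hub,cup,np.hypot(*(cup-hub)[:2]),np.degrees(np.arctan2(*(cup-hub)[[1,0]])))
b=px2w(c,[339.6,206.8],.002)[0];t=px2w(c,[354,181],.002)[0]
print('cot',b,t,np.hypot(*(t-b)[:2]),np.degrees(np.arctan2(*(t-b)[[1,0]])))
go([hub[0],hub[1],.25],np.arctan2(*(cup-hub)[[1,0]])+np.pi/2)
cw=get_calibration('wrist');print(np.round(cw['pose'],3),np.round(cw['camera_matrix'],1))
w=grab_frame('wrist')
# plate corners
im=cv2.imread('pics/top.png');g=cv2.cvtColor(im,cv2.COLOR_BGR2GRAY)
m=regions_of('top','post')
if not m: grab_frame('top'); m=regions_of('top','post')
mm=m[0]['pixels'].astype(np.uint8); print(mm.sum())
cn,_=cv2.findContours(mm,0,2); rect=cv2.minAreaRect(max(cn,key=cv2.contourArea)); 
bp=px2w(c,cv2.boxPoints(rect),.008); print(np.round(bp,3),bp.mean(0)); d=bp[1]-bp[0]; print(np.hypot(*d[:2]),np.degrees(np.arctan2(d[1],d[0])))
print(w2px(c,np.r_[bp.mean(0)[:2],.065]))
u=lambda n,i,a,b,k:cv2.resize(cv2.imread('pics/'+n+'.png')[b-k:b+k,a-k:a+k],(390,390),interpolation=cv2.INTER_CUBIC)
cv2.imwrite('pics/crop2.png',np.clip(np.hstack([u('top',0,257,207,28),u('scene',0,248,202,30)])*1.8,0,255).astype(np.uint8))
E
```

```text
[0.56484683 0.25956122 0.04      ] [0.62464585 0.29839862 0.034     ] 0.07130404072723025 33.002334347627915
cot [ 0.50107984 -0.22403097  0.002     ] [ 0.56671752 -0.26381692  0.002     ] 0.07675433621321642 -31.22193699231648
t 0.8 shift mm [-417.  -164.     3.3] twist -0.981 j6 -0.12
[[ 0.394 -0.875 -0.28   0.175]
 [ 0.919  0.375  0.121  0.605]
 [-0.001 -0.305  0.952  0.373]
 [ 0.     0.     0.     1.   ]] [[287.5   0.  254.4]
 [  0.  287.5 185.5]
 [  0.    0.    1. ]]
1304
[[ 0.534  0.047  0.008]
 [ 0.554 -0.044  0.008]
 [ 0.464 -0.062  0.008]
 [ 0.445  0.028  0.008]] [ 0.49935944 -0.00775853  0.008     ]
0.09346757977792132 -78.20558757134606
[[255.34609757 208.34891005]]
```

View pics/crop2.png

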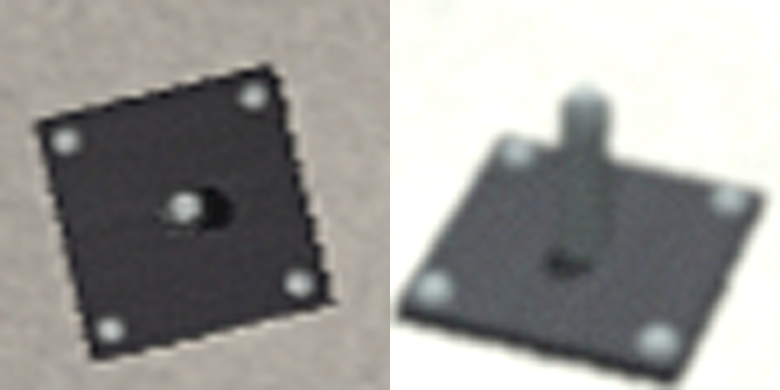

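The post stands at about (0.499, -0.008), with plate edges at about 12° and -78°, and the hole isn't resolved at this range. I go to above the hub now.

```bash
cat >> h.py <<'E'
def plan(p,ya=None,n=None,step=48.):
    """rows (tool units) for straight path with the twist spread over it"""
    s=state(); w,x,y,z=s['tool_rot']; r=R.from_quat([x,y,z,w])
    d=np.array(p)-s['tool_pos']; t=0 if ya is None else -((ya-yawy(s)+np.pi/2)%np.pi-np.pi/2)
    n=n or int(max(np.ceil(np.linalg.norm(d)*1000/step),np.ceil(abs(t)/.1),1))
    print('t %.2f n %d j6 %.2f twist %.3f dist %.0fmm'%(s['time'],n,s['joint_pos'][5],t,1000*np.linalg.norm(d)))
    for i in range(n):
        q=r*R.from_rotvec([0,0,t/n*i]); print(np.round(q.inv().apply(d/n)*10,3).tolist(),round(t/n*10,3))
E
python3 -c "
from h import *
plan([.565,.26,.17],np.radians(123))"
```

```text
t 0.90 n 10 j6 -0.12 twist -0.981 dist 456mm
[-0.417, -0.163, 0.083] -0.981
[-0.399, -0.204, 0.083] -0.981
[-0.377, -0.242, 0.083] -0.981
[-0.352, -0.277, 0.083] -0.981
[-0.323, -0.31, 0.083] -0.981
[-0.291, -0.341, 0.083] -0.981
[-0.256, -0.367, 0.083] -0.981
[-0.219, -0.391, 0.083] -0.981
[-0.18, -0.41, 0.083] -0.981
[-0.139, -0.426, 0.083] -0.981
```

Emit:
apply_moves:
  targets:
    - {"translation":[-0.417,-0.163,0.083],"twist":-0.98,"hand":1}
    - {"translation":[-0.4,-0.204,0.083],"twist":-0.98,"hand":1}
    - {"translation":[-0.377,-0.242,0.083],"twist":-0.98,"hand":1}
    - {"translation":[-0.352,-0.277,0.083],"twist":-0.98,"hand":1}
    - {"translation":[-0.323,-0.31,0.083],"twist":-0.98,"hand":1}
    - {"translation":[-0.29,-0.34,0.083],"twist":-0.98,"hand":1}
    - {"translation":[-0.256,-0.367,0.083],"twist":-0.98,"hand":1}
    - {"translation":[-0.22,-0.39,0.083],"twist":-0.98,"hand":1}

```text
time: 1.7
tool_pos: [0.5025, 0.3216, 0.1868]
tool_rot: [0.0, -0.19, 0.982, 0.0]
contact_force: [-0.2, 0.5, 0.2]
gripper_width: 0.999
grasp_force: 0.0
```

Emit:
apply_moves:
  targets:
    - {"translation":[-0.18,-0.41,0.083],"twist":-0.98,"hand":1}
    - {"translation":[-0.14,-0.426,0.083],"twist":-0.98,"hand":1}
    - {"translation":[0,0,0],"twist":0,"hand":1}
    - {"translation":[0,0,0],"twist":0,"hand":1}

```text
time: 2.1
tool_pos: [0.5655, 0.2594, 0.1699]
tool_rot: [-0.001, -0.282, 0.959, 0.0]
contact_force: [0.0, 0.3, 0.2]
gripper_width: 0.999
grasp_force: 0.0
```

```bash
python3 - <<'E'
from h import *
s=state();print(s['time'],s['tool_pos'],np.degrees(yawy(s)),s['contact_force'])
c=get_calibration('wrist');im=grab_frame('wrist');save('w1',im)
for q in ['hub_top','swing_arm']:
  for r in recognise('wrist',q): print(q,r['score'],r['point'],w2px(c,r['point']))
E
```

```text
2.1 [0.56552396 0.25943599 0.16987884] 122.80000942016174 [0.04708477 0.25390231 0.19244207]
hub_top 0.93 [0.6103, 0.2835, 0.0246] [[251.05480345 227.07926015]]
swing_arm 0.89 [0.6029, 0.2802, 0.0288] [[252.22795133 221.61277299]]
```

View pics/w1.png

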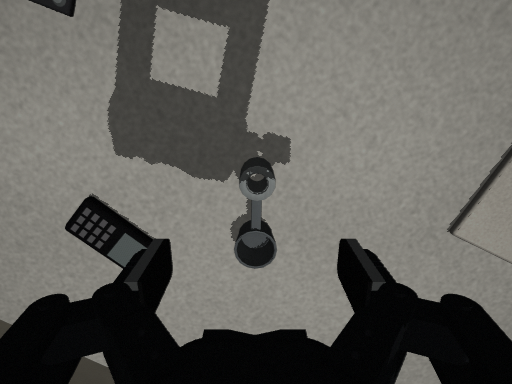

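The wrist view shows the hub's ring at about (257,184), the cup at (255,250), and the fingers at about (150,265) and (360,265). I now compute the hub position from these pixels.

```bash
python3 - <<'E'
from h import *
s=state();c=get_calibration('wrist')
im=cv2.imread('pics/w1.png');cv2.imwrite('pics/w1c.png',cv2.resize(im[140:290,190:330],None,fx=4,fy=4,interpolation=cv2.INTER_CUBIC))
h=px2w(c,[257,184],.04)[0];k=px2w(c,[255,250],.034)[0];print(h,k,np.hypot(*(h-k)[:2]),np.degrees(np.arctan2(*(k-h)[[1,0]])))
print(w2px(c,np.r_[s['tool_pos'][:2],.04]),w2px(c,[[.565,.26,.04],[.625,.298,.034]]))
E
```

```text
[0.5640961  0.26285064 0.04      ] [0.62513848 0.30039734 0.034     ] 0.07166537747520739 31.595353889810955
[[255.13522758 183.50648419]] [[253.83834061 183.16860077]
 [253.07838127 248.75212454]]
```

View pics/w1c.png

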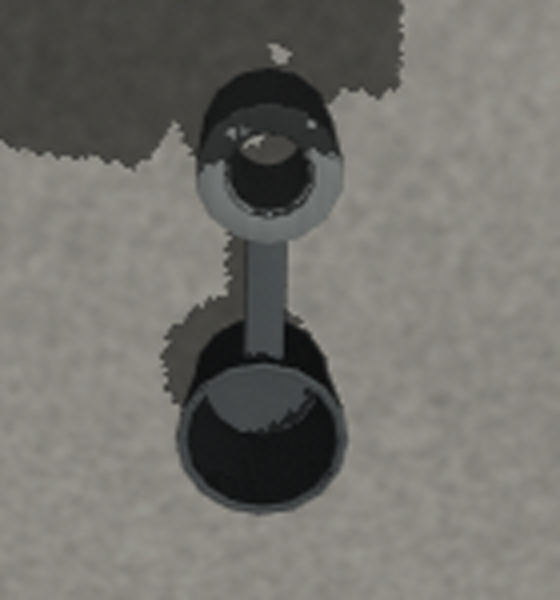

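Emit:
apply_moves:
  targets:
    - {"translation":[-0.006,0.027,0.45],"twist":0.1,"hand":1}
    - {"translation":[0,0,0.45],"twist":0,"hand":1}
    - {"translation":[0,0,0.3],"twist":0,"hand":1}
    - {"translation":[0,0,0.2],"twist":0,"hand":1}
    - {"translation":[0,0,0],"twist":0,"hand":0}
    - {"translation":[0,0,0],"twist":0,"hand":0}
    - {"translation":[0,0,0],"twist":0,"hand":0}
    - {"translation":[0,0,0],"twist":0,"hand":0}

```text
time: 3.05
tool_pos: [0.566, 0.2636, 0.0332]
tool_rot: [0.002, -0.279, 0.96, -0.0]
contact_force: [1.3, 0.6, -2.5]
gripper_width: 0.364
grasp_force: 59.6
```

Emit:
apply_moves:
  targets:
    - {"translation":[0,0,0],"twist":0,"hand":0}
    - {"translation":[0,0,0],"twist":0,"hand":0}

```text
time: 3.25
tool_pos: [0.566, 0.2635, 0.0331]
tool_rot: [0.002, -0.279, 0.96, 0.0]
contact_force: [-1.4, 0.8, 7.2]
gripper_width: 0.37
grasp_force: 60.9
```

The hub is gripped. I lift it and move to where the wrist camera sees the post past the held arm.

Emit:
apply_moves:
  targets:
    - {"translation":[0,0,-0.2],"twist":0,"hand":0}
    - {"translation":[0,0,-0.35],"twist":0,"hand":0}
    - {"translation":[0.2,-0.32,-0.3],"twist":0,"hand":0}
    - {"translation":[0.25,-0.4,-0.15],"twist":0,"hand":0}
    - {"translation":[0.25,-0.4,-0.15],"twist":0,"hand":0}
    - {"translation":[0.25,-0.4,-0.15],"twist":0,"hand":0}
    - {"translation":[0.2,-0.3,-0.07],"twist":0,"hand":0}
    - {"translation":[0.07,-0.1,0],"twist":0,"hand":0}

```text
time: 4.05
tool_pos: [0.5643, 0.0321, 0.1686]
tool_rot: [0.001, -0.277, 0.961, -0.001]
contact_force: [-0.0, 0.7, -2.9]
gripper_width: 0.372
grasp_force: 60.5
```

Emit:
apply_moves:
  targets:
    - {"translation":[0,0,0],"twist":0,"hand":0}
    - {"translation":[0,0,0],"twist":0,"hand":0}

```text
time: 4.25
tool_pos: [0.5634, 0.036, 0.1663]
tool_rot: [-0.001, -0.279, 0.96, 0.001]
contact_force: [-0.3, 0.8, -4.3]
gripper_width: 0.365
grasp_force: 60.5
```

```bash
python3 - <<'E'
from h import *
s=state();print(s['time'],s['tool_pos'],np.degrees(yawy(s)),s['contact_force'],s['ft_torque'],s['gripper_width'])
c=get_calibration('wrist');im=grab_frame('wrist');save('w2',im)
print(w2px(c,[[.499,-.008,.065],[.499,-.008,.008]]))
np.save('c2.npy',c['pose'])
E
```

```text
4.25 [0.56335996 0.03603349 0.16632573] 122.38430285543464 [-0.30602357  0.83318026 -4.25140038] [ 0.00118048  0.03173306 -0.00506222] 0.365423617177525
[[251.4153505   93.99802338]
 [251.8947279   93.93579696]]
```

View pics/w2.png

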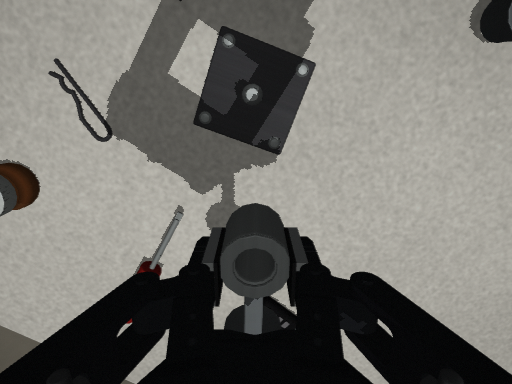

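The post top is at (252,93), where predicted. The held hub's top ring is at about (255,266). I fit both more closely.

```bash
python3 - <<'E'
from h import *
s=state();c=get_calibration('wrist');c=dict(c);c['pose']=np.load('c2.npy')
im=cv2.imread('pics/w2.png')
# plate corners in wrist view: fit dark quad
g=cv2.cvtColor(im,cv2.COLOR_BGR2GRAY)
a=cv2.resize(im[15:165,180:330],(390,390),interpolation=cv2.INTER_CUBIC);b=cv2.resize(im[200:310,200:310],(390,390),interpolation=cv2.INTER_CUBIC)
cv2.imwrite('pics/w2c.png',np.clip(np.hstack([a,b])*1.5,0,255).astype(np.uint8))
for p in [(252,93),(252,94)]: print(px2w(c,p,.065))
r=R.from_quat(np.r_[s['tool_rot'][1:],s['tool_rot'][0]])
for p in [(255,266),(255.5,264),(255,268)]:
    print(r.inv().apply(px2w(c,p,s['tool_pos'][2]+.007)[0]-s['tool_pos'])*1000)
for rr in [17,9]:
  t=np.linspace(0,2*np.pi,5)[:4]; P=s['tool_pos']+r.apply(np.c_[rr/1000*np.cos(t),rr/1000*np.sin(t),-.007+0*t]); print(np.round(w2px(c,P),1).tolist())
E
```

```text
[[ 0.49818268 -0.00800944  0.065     ]]
[[ 0.49877205 -0.00763787  0.065     ]]
[ 4.35899059 -0.81685682 -6.99662892]
[ 5.39641832 -0.59124596 -6.99513781]
[ 3.31592226 -0.81737363 -6.99775871]
[[256.9, 241.0], [294.1, 274.2], [256.7, 305.1], [219.5, 274.3]]
[[256.8, 257.0], [276.5, 274.3], [256.8, 290.9], [237.1, 274.3]]
```

View pics/w2c.png

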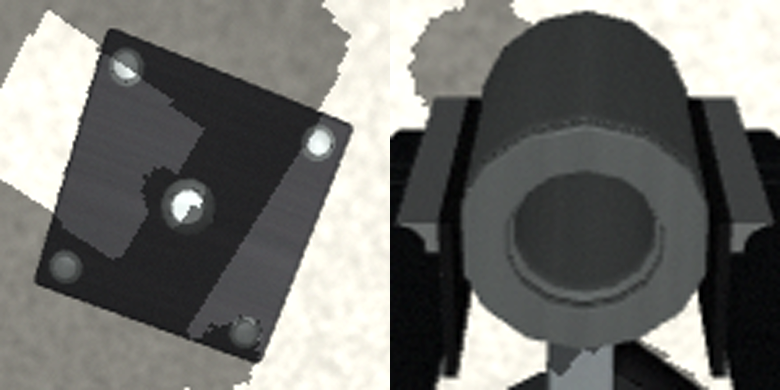

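Emit:
apply_moves:
  targets:
    - {"translation":[0.3,0,0.1],"twist":0,"hand":0}
    - {"translation":[0.3,0,0.2],"twist":0,"hand":0}
    - {"translation":[0.145,-0.015,0.2],"twist":0,"hand":0}
    - {"translation":[0,0,0.1],"twist":0,"hand":0}
    - {"translation":[0,0,0],"twist":0,"hand":0}
    - {"translation":[0,0,0],"twist":0,"hand":0}

```text
time: 4.9
tool_pos: [0.503, -0.005, 0.1079]
tool_rot: [0.001, -0.28, 0.96, -0.0]
contact_force: [1.2, 0.2, -2.3]
gripper_width: 0.37
grasp_force: 60.5
```

```bash
python3 - <<'E'
from h import *
s=state();print(s['tool_pos'],np.degrees(yawy(s)),s['contact_force'],s['ft_torque'])
go([.5013,-.0052,.105])
E
```

```text
[ 0.50297876 -0.00498335  0.10790504] 122.46196417165125 [ 1.23917284  0.15223742 -2.33395402] [-0.01105613  0.00079683 -0.09399571]
t 4.9 shift mm [1.5 0.7 2.9] twist None j6 -2.3
```

Emit:
apply_moves:
  targets:
    - {"translation":[0.01,0.003,0.03],"twist":0,"hand":0}
    - {"translation":[0,0,0.04],"twist":0,"hand":0}
    - {"translation":[0,0,0.04],"twist":0,"hand":0}
    - {"translation":[0,0,0],"twist":0,"hand":0}

```text
time: 5.3
tool_pos: [0.5006, -0.006, 0.0956]
tool_rot: [-0.001, -0.279, 0.96, 0.0]
contact_force: [-0.4, -0.2, -3.2]
gripper_width: 0.369
grasp_force: 60.5
```

```bash
python3 - <<'E'
from h import *
s=state();print(s['tool_pos'],s['contact_force'],s['ft_torque'])
grab_frame('scene');s=state();print(s['tool_pos'],s['contact_force'],s['ft_torque'])
im=grab_frame('top');s=state();print(s['tool_pos'],s['contact_force'],s['ft_torque'])
E
```

```text
[ 0.50057718 -0.00599165  0.09562855] [-0.41865441 -0.15253001 -3.2376764 ] [0.03588647 0.02935922 0.04044064]
[ 0.50070036 -0.00606385  0.09588768] [ 0.78943743  0.36928178 -3.74519823] [-0.06933865  0.06488041 -0.01481799]
[ 0.5009029  -0.00614161  0.09615441] [ 0.02585165  0.39530486 -4.08444531] [-0.00658498  0.0304355   0.04819943]
```

Emit:
apply_moves:
  targets:
    - {"translation":[0,0,0.03],"twist":0,"hand":0}
    - {"translation":[0,0,0.03],"twist":0,"hand":0}
    - {"translation":[0,0,0],"twist":0,"hand":0}

```text
time: 5.7
tool_pos: [0.5005, -0.0062, 0.0897]
tool_rot: [-0.001, -0.279, 0.96, 0.0]
contact_force: [-0.5, 0.4, -3.4]
gripper_width: 0.371
grasp_force: 60.5
```

Emit:
apply_moves:
  targets:
    - {"translation":[0,0,0.04],"twist":0,"hand":0}
    - {"translation":[0,0,0.04],"twist":0,"hand":0}
    - {"translation":[0,0,0],"twist":0,"hand":0}

```text
time: 6.0
tool_pos: [0.5003, -0.0061, 0.0814]
tool_rot: [-0.001, -0.279, 0.96, 0.0]
contact_force: [-0.5, -0.3, -3.7]
gripper_width: 0.366
grasp_force: 60.4
```

Emit:
apply_moves:
  targets:
    - {"translation":[0,0,0.08],"twist":0,"hand":0}
    - {"translation":[0,0,0.08],"twist":0,"hand":0}
    - {"translation":[0,0,0.08],"twist":0,"hand":0}
    - {"translation":[0,0,0.05],"twist":0,"hand":0}
    - {"translation":[0,0,0],"twist":0,"hand":0}

```text
time: 6.5
tool_pos: [0.5, -0.006, 0.0519]
tool_rot: [-0.001, -0.279, 0.96, 0.001]
contact_force: [-0.1, -0.2, -4.2]
gripper_width: 0.369
grasp_force: 60.5
```

Emit:
apply_moves:
  targets:
    - {"translation":[0,0,0.03],"twist":0,"hand":0}
    - {"translation":[0,0,0.03],"twist":0,"hand":0}
    - {"translation":[0,0,0.02],"twist":0,"hand":0}
    - {"translation":[0,0,0],"twist":0,"hand":0}

```text
time: 6.9
tool_pos: [0.5008, -0.0061, 0.045]
tool_rot: [-0.0, -0.279, 0.96, 0.0]
contact_force: [-0.4, 0.0, -2.7]
gripper_width: 0.364
grasp_force: 60.5
```

Emit:
apply_moves:
  targets:
    - {"translation":[0,0,0.02],"twist":0,"hand":0}
    - {"translation":[0,0,0.02],"twist":0,"hand":0}
    - {"translation":[0,0,0],"twist":0,"hand":0}

```text
time: 7.2
tool_pos: [0.501, -0.0062, 0.0412]
tool_rot: [0.0, -0.279, 0.96, -0.0]
contact_force: [-0.2, 0.1, -3.6]
gripper_width: 0.371
grasp_force: 60.7
```

Emit:
apply_moves:
  targets:
    - {"translation":[0,0,0.015],"twist":0,"hand":0}
    - {"translation":[0,0,0],"twist":0,"hand":0}
    - {"translation":[0,0,0],"twist":0,"hand":0}

```text
time: 7.5
tool_pos: [0.5011, -0.0062, 0.0411]
tool_rot: [-0.0, -0.279, 0.96, 0.0]
contact_force: [-4.8, -0.3, 5.6]
gripper_width: 0.369
grasp_force: 61.6
```

The hub sits on the plate: fz rose at the expected height. I release, rise a little and back off so the wrist camera sees the post obliquely.

Emit:
apply_moves:
  targets:
    - {"translation":[0,0,0],"twist":0,"hand":1}
    - {"translation":[0,0,0],"twist":0,"hand":1}
    - {"translation":[0,0,0],"twist":0,"hand":1}
    - {"translation":[0,0,-0.1],"twist":0,"hand":1}
    - {"translation":[0,0,-0.25],"twist":0,"hand":1}
    - {"translation":[0.15,0,-0.1],"twist":0,"hand":1}
    - {"translation":[0.2,0,0],"twist":0,"hand":1}
    - {"translation":[0,0,0],"twist":0,"hand":1}

```text
time: 8.3
tool_pos: [0.4707, -0.0255, 0.0856]
tool_rot: [0.0, -0.278, 0.961, -0.0]
contact_force: [-1.0, -0.2, -0.1]
gripper_width: 1.001
grasp_force: 0.0
```

```bash
python3 - <<'E'
from h import *
s=state();print(s['time'],s['tool_pos'],np.degrees(yawy(s)))
c=get_calibration('wrist');im=grab_frame('wrist');save('w3',im);np.save('c3.npy',c['pose'])
p=w2px(c,[[.4985,-.008,.065],[.4985,-.008,.0505]]);print(p)
u,v=np.clip(p[1].astype(int),[60,60],[451,323])
cv2.imwrite('pics/w3c.png',np.clip(np.hstack([cv2.resize(im[v-60:v+60,u-60:u+60,::-1],(480,480),interpolation=cv2.INTER_CUBIC),cv2.resize(im[:,:,::-1],(320,240)).repeat(2,0)])*1.4,0,255).astype(np.uint8))
E
```

```text
8.3 [ 0.47071026 -0.02545373  0.08558948] 122.3129631240478
[[255.57465015 293.81998692]
 [255.49488293 278.52724722]]
```

View pics/w3c.png

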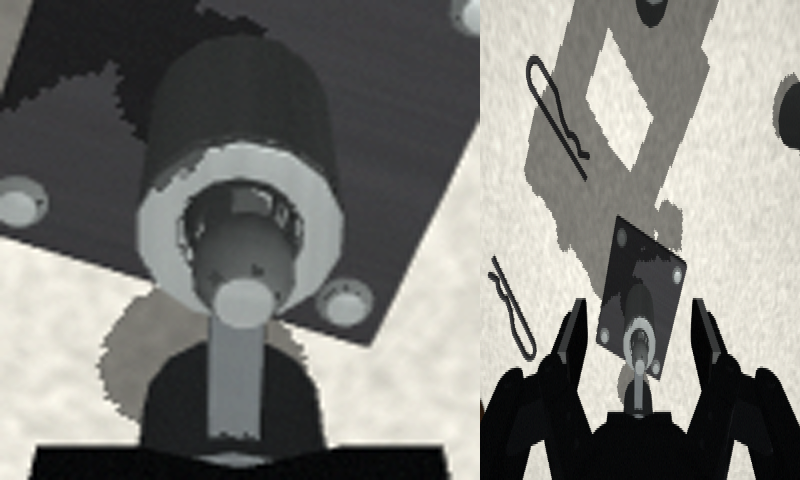

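The hub is home round the post, with the ring at about crop (240,230). A lighter patch with dark flanks sits on the camera-facing side of the post, low down at about crop (254,200), and may be the hole's mouth. I check it by numbers.

```bash
python3 - <<'E'
from h import *
im=cv2.imread('pics/w3.png');g=cv2.cvtColor(im,cv2.COLOR_BGR2GRAY)
print('     ',*range(238,274))
for v in range(258,298): print(v,*['%3d'%x for x in g[v,238:274]])
c=get_calibration('wrist');c=dict(c);c['pose']=np.load('c3.npy')
p=np.array([.4985,-.008,0]);vd=np.radians(212.3)
for a in [-40,-20,0,20,40]:
    t=vd+np.radians(a); q=p+.008*np.array([np.cos(t),np.sin(t),0]); print(a,np.degrees(t)-180,w2px(c,[q+[0,0,.048],q+[0,0,.0505],q+[0,0,.0535]]).round(1).tolist())
E
```

```text
238 239 240 241 242 243 244 245 246 247 248 249 250 251 252 253 254 255 256 257 258 259 260 261 262 263 264 265 266 267 268 269 270 271 272 273
258  42  51  61  58  58  58  67 116 116 120 121 122 122 121 120 119 119 118 121 122 123 125 125 124 124 126 125 125 124 123 124 132  92  56  50  46
259  54  60  58  59  59  68 118 117 117 119 122 121 121 120 118 118 119 118 119 122 123 124 125 124 124 123 125 125 123 123 124 125 126 110  62  53
260  61  64  93  89  57  68 118 116 117 119 121 121 119 119 118 117 115 117 118 119 122 123 123 122 124 123 124 122 122 121 121 122 125 126 117  78
261  65  91  92  92  96 117 117 116 116 118 120 120 119 119 116 116 117 116 118 120 120 121 122 122 121 121 123 122 122 120 120 122 124 126 126 124
262 108 115  92  95 117 117 118 116 114 116 120 119 118 117 113  92  77  77  94 108 118 121 122 122 120 121 121 121 120 118 120 121 123 125 126 124
263 118 119 117 117 117 116 117 115 116 112  82  72  61  45  37  35  36  36  37  39  47  60  81  96 114 120 121 120 119 118 118 119 122 124 125 122
264 118 119 117 118 116 116 117 114  93  55  35  36  35  36  35  35 
[... 4616 characters left out ...]
115 112  84  86 110  76  46  43  43  43  42  42  45
296  89  90  90  89  87  86  87  91  96  93  81 110 116 115 115 116 115 115 117 116 116 115 115 114 101  61  76  65  41  42  42  41  42  43  42  42
297  87  88  88  88  86  84  83  85  83  66  83  82 118 116 117 115 115 116 116 116 116 116 116 113  79  44  39  42  42  43  41  42  43  42  42  41
-40 -7.699999999999989 [[263.6, 267.8], [263.8, 270.1], [263.9, 273.0]]
-20 12.300000000000011 [[259.8, 265.9], [259.9, 268.2], [260.0, 271.1]]
0 32.30000000000004 [[255.5, 265.2], [255.5, 267.5], [255.5, 270.4]]
20 52.30000000000001 [[251.2, 265.9], [251.1, 268.2], [251.1, 271.1]]
40 72.30000000000004 [[247.4, 267.8], [247.3, 270.1], [247.1, 273.0]]
```

The patch spans u 253–262 and v 265–271, which matches the predicted mouth of a 6 mm hole. Its edges put the hole line at about 22° world (plate +10°), so the cotter should go in from the robot's side heading 22°. Next I go over the cotter.

```bash
python3 -c "
from h import *
plan([.516,-.228,.15],np.radians(59),n=12)"
```

```text
t 8.35 n 12 j6 -2.35 twist 1.105 dist 218mm
[0.059, -0.163, -0.054] 0.921
[0.044, -0.168, -0.054] 0.921
[0.028, -0.171, -0.054] 0.921
[0.012, -0.173, -0.054] 0.921
[-0.004, -0.173, -0.054] 0.921
[-0.02, -0.172, -0.054] 0.921
[-0.035, -0.169, -0.054] 0.921
[-0.051, -0.166, -0.054] 0.921
[-0.066, -0.16, -0.054] 0.921
[-0.08, -0.153, -0.054] 0.921
[-0.094, -0.145, -0.054] 0.921
[-0.107, -0.136, -0.054] 0.921
```

Emit:
apply_moves:
  targets:
    - {"translation":[0.03,0,-0.4],"twist":0,"hand":1}
    - {"translation":[0.074,-0.163,-0.24],"twist":0.92,"hand":0.7}
    - {"translation":[0.044,-0.168,0],"twist":0.92,"hand":0.7}
    - {"translation":[0.028,-0.17,0],"twist":0.92,"hand":0.7}
    - {"translation":[0.012,-0.173,0],"twist":0.92,"hand":0.7}
    - {"translation":[-0.004,-0.173,0],"twist":0.92,"hand":0.7}
    - {"translation":[-0.02,-0.172,0],"twist":0.92,"hand":0.7}
    - {"translation":[-0.035,-0.17,0],"twist":0.92,"hand":0.7}

```text
time: 9.15
tool_pos: [0.4947, -0.1461, 0.1488]
tool_rot: [0.0, 0.041, 0.999, 0.0]
contact_force: [-0.1, 0.9, 0.7]
gripper_width: 0.699
grasp_force: 0.0
```

Emit:
apply_moves:
  targets:
    - {"translation":[-0.05,-0.166,0],"twist":0.92,"hand":0.7}
    - {"translation":[-0.066,-0.16,0],"twist":0.92,"hand":0.7}
    - {"translation":[-0.08,-0.153,0],"twist":0.92,"hand":0.7}
    - {"translation":[-0.094,-0.145,0],"twist":0.92,"hand":0.7}
    - {"translation":[-0.107,-0.136,0],"twist":0.92,"hand":0.7}
    - {"translation":[0,0,0],"twist":0,"hand":0.7}
    - {"translation":[0,0,0],"twist":0,"hand":0.7}

```text
time: 9.85
tool_pos: [0.513, -0.2298, 0.1486]
tool_rot: [-0.0, 0.265, 0.964, 0.0]
contact_force: [-0.7, 0.8, 0.0]
gripper_width: 0.696
grasp_force: 0.0
```

```bash
python3 - <<'E'
from h import *
s=state();print(s['time'],s['tool_pos'],np.degrees(yawy(s)))
c=get_calibration('wrist');im=grab_frame('wrist');save('w4',im);np.save('c4.npy',c['pose'])
ms=regions_of('wrist','cotter'); 
for m in ms:
    v,u=np.nonzero(m['pixels']); P=px2w(c,np.c_[u,v],.002)[:,:2]
    print(m['score'],len(u),u.min(),u.max(),v.min(),v.max(),P.mean(0).round(4))
np.save('m4.npy',[m['pixels'] for m in ms])
print(w2px(c,[[.5667,-.2638,.002],[.501,-.224,.002]]))
E
```

```text
9.85 [ 0.51297756 -0.22978105  0.148575  ] 59.210732860593836
0.89 620 247 268 161 236 [ 0.5296 -0.237 ]
0.79 1109 263 356 45 93 [ 0.4524 -0.1424]
0.65 729 332 414 190 211 [ 0.5932 -0.1397]
[[253.08304245 237.25606367]
 [253.54493265 164.65460334]]
```

```bash
python3 - <<'E'
from h import *
c=dict(get_calibration('wrist'));c['pose']=np.load('c4.npy')
m=np.load('m4.npy')[0]
g=cv2.cvtColor(cv2.imread('pics/w4.png'),cv2.COLOR_BGR2GRAY)
for v in range(156,242,5): print(v,''.join('#' if x<45 else '+' if x<75 else '.' for x in g[v,236:280]),''.join('m' if x else '.' for x in m[v,236:280]))
# dark-weighted wires
v,u=np.nonzero((g<60)&(cv2.dilate(m.astype(np.uint8),np.ones((5,5)))>0))
P=px2w(c,np.c_[u,v],.002)[:,:2]; np.save('P4.npy',P)
# RANSAC longest line
rng=np.random.default_rng(0);best=0
for _ in range(4000):
    i,j=rng.choice(len(P),2,0); d=P[j]-P[i]; L=np.hypot(*d)
    if L<.03: continue
    n=np.array([-d[1],d[0]])/L; k=np.abs((P-P[i])@n)<.0016
    if k.sum()>best: best=k.sum();K=k
Q=P[K];cen=Q.mean(0);_,_,V=np.linalg.svd(Q-cen);e=V[0]*np.sign(V[0][0]);n=np.array([-e[1],e[0]])
a=(P-cen)@e;b=(P-cen)@n
print('angle',np.degrees(np.arctan2(e[1],e[0])),'N',best,len(P),'a',a[K].min(),a[K].max(),'b',b.min(),b.max())
for lo in np.arange(a.min(),a.max(),.006):
    k=(a>=lo)&(a<lo+.006); print(round(lo*1e3),'b mm',np.percentile(b[k]*1e3,[0,25,50,75,100]).round(1))
tip=cen+e*a[K].max();seat=tip-.022*e;bow=seat-.04*e+.008*n
back=cen+e*a.min();print('tip',tip,'bow from tip',bow,'len',a.max()-a.min())
go([*bow,.1486],np.arctan2(e[1],e[0])+np.pi/2)
E
```

```text
156 ............................................ ............................................
161 ................+#########.................. ..................mmmmmmm...................
166 ............+###+.........+###+............. ............mmmmm.........mmmmm.............
171 .....++....+###.............###+............ ...........mmmmm............mmmm............
176 ...........+###.............####............ ............mmmm............mmmm............
181 ............###+............+###+........... ............mmmm.............mmmm...........
186 +++.......++####+......++++++####........... .............mmmm............mmmm...........
191 .........++++####..........+####+........... .............mmmm..........mmmmm............
196 ............+####+......+#####+++.+++....... .............mmmm........mmmmm..............
201 ++++++++....+#####.++++####+................ ..............mmmm.....mmmmm................
206 ..+++........+####...+####.................. ..............mmmm...mmmmm..................
211 ..............#####++####+............+..... ...............mm
[... 654 characters left out ...]
83522244409414 b -0.002330419553622985 0.018254659811802628
-41 b mm [-0.7  4.2  8.1 11.4 15.6]
-35 b mm [-2.  -0.1  2.1 15.3 17.2]
-29 b mm [-2.3 -0.2 14.  15.9 17.1]
-23 b mm [-1.9 -0.2  1.4 15.3 16.8]
-17 b mm [-2.3 -0.2  1.9 15.5 18.3]
-11 b mm [-2.3  0.4 11.2 14.1 17.2]
-5 b mm [-2.   0.2  7.9 10.9 14. ]
1 b mm [-2.2  0.   5.5  7.8 10.7]
7 b mm [-1.9  0.1  2.2  6.4  9.5]
13 b mm [-2.1 -0.1  1.9  9.1 11.1]
19 b mm [-1.7 -0.3  1.7  9.  10.8]
25 b mm [-2.   0.   1.4  7.5 11.3]
31 b mm [-1.3 -0.1  1.9 11.1 13.2]
37 b mm [-1.4 -0.5  0.5  0.9  1.7]
tip [ 0.56772291 -0.26380406] bow from tip [ 0.51633267 -0.22820851] len 0.08197376462037616
t 9.95 shift mm [-2.6  2.8 -0.1] twist -0.06 j6 -1.59
```

The cotter is found at heading about -28°, with its bow at (0.516,-0.228) and a width of 20 mm, as specified. I descend to grip it.

Emit:
apply_moves:
  targets:
    - {"translation":[-0.026,0.028,0.4],"twist":-0.5,"hand":0.45}
    - {"translation":[0,0,0.4],"twist":0,"hand":0.45}
    - {"translation":[0,0,0.3],"twist":0,"hand":0.45}
    - {"translation":[0,0,0.12],"twist":0,"hand":0.45}
    - {"translation":[0,0,0.02],"twist":0,"hand":0.45}
    - {"translation":[0,0,0],"twist":0,"hand":0.45}
    - {"translation":[0,0,0],"twist":0,"hand":0.45}

```text
time: 10.65
tool_pos: [0.5178, -0.2298, 0.0271]
tool_rot: [0.002, 0.242, 0.97, -0.001]
contact_force: [-0.3, 0.2, 0.1]
gripper_width: 0.448
grasp_force: 0.0
```

```bash
python3 -c "
from h import *
s=state();print(s['contact_force'],s['gripper_width'])
go([.5158,-.228,.022],np.radians(62))"
```

```text
[-0.30644714  0.2017682   0.10826121] 0.4484931517928811
t 10.65 shift mm [2.6 0.6 5.1] twist 0.0 j6 -1.63
```

Emit:
apply_moves:
  targets:
    - {"translation":[0.02,0.005,0.04],"twist":0,"hand":0.45}
    - {"translation":[0,0,0],"twist":0,"hand":0.35}
    - {"translation":[0,0,0],"twist":0,"hand":0.3}

```text
time: 10.95
tool_pos: [0.5154, -0.228, 0.0219]
tool_rot: [0.001, 0.242, 0.97, -0.0]
contact_force: [-0.8, 0.2, 3.8]
gripper_width: 0.302
grasp_force: 1.9
```

Emit:
apply_moves:
  targets:
    - {"translation":[0,0,0],"twist":0,"hand":0}
    - {"translation":[0,0,0],"twist":0,"hand":0}
    - {"translation":[0,0,0],"twist":0,"hand":0}
    - {"translation":[0,0,0],"twist":0,"hand":0}

```text
time: 11.35
tool_pos: [0.5158, -0.2283, 0.0225]
tool_rot: [0.001, 0.242, 0.97, -0.0]
contact_force: [-2.4, 0.6, 6.6]
gripper_width: 0.197
grasp_force: 59.0
```

The cotter is gripped at width 0.197. I lift it and check that it came along, then plan the carry.

Emit:
apply_moves:
  targets:
    - {"translation":[0,0,-0.15],"twist":0,"hand":0}
    - {"translation":[0,0,-0.35],"twist":0,"hand":0}
    - {"translation":[0,0,-0.3],"twist":0,"hand":0}
    - {"translation":[0,0,0],"twist":0,"hand":0}

```text
time: 11.75
tool_pos: [0.5178, -0.2295, 0.107]
tool_rot: [0.005, 0.242, 0.97, -0.002]
contact_force: [1.4, -0.0, -0.1]
gripper_width: 0.197
grasp_force: 58.6
```

```bash
python3 -c "
from h import *
plan([.4211,-.0308,.1],np.radians(112),n=9)"
```

```text
t 11.75 n 9 j6 -1.63 twist -0.873 dist 221mm
[0.199, 0.144, 0.006] -0.97
[0.184, 0.163, 0.006] -0.97
[0.167, 0.18, 0.006] -0.97
[0.149, 0.195, 0.006] -0.97
[0.129, 0.209, 0.006] -0.97
[0.108, 0.22, 0.006] -0.97
[0.087, 0.23, 0.006] -0.97
[0.064, 0.237, 0.006] -0.97
[0.041, 0.242, 0.006] -0.97
```

Emit:
apply_moves:
  targets:
    - {"translation":[0.2,0.144,0],"twist":-0.97,"hand":0}
    - {"translation":[0.184,0.163,0],"twist":-0.97,"hand":0}
    - {"translation":[0.167,0.18,0],"twist":-0.97,"hand":0}
    - {"translation":[0.149,0.195,0],"twist":-0.97,"hand":0}
    - {"translation":[0.13,0.209,0],"twist":-0.97,"hand":0}
    - {"translation":[0.108,0.22,0],"twist":-0.97,"hand":0}
    - {"translation":[0.087,0.23,0],"twist":-0.97,"hand":0}
    - {"translation":[0.064,0.237,0],"twist":-0.97,"hand":0}

```text
time: 12.55
tool_pos: [0.4274, -0.0501, 0.1004]
tool_rot: [-0.0, -0.145, 0.989, 0.0]
contact_force: [0.1, -0.4, 0.0]
gripper_width: 0.192
grasp_force: 58.6
```

Emit:
apply_moves:
  targets:
    - {"translation":[0.04,0.242,0],"twist":-0.97,"hand":0}
    - {"translation":[0,0,0],"twist":0,"hand":0}
    - {"translation":[0,0,0],"twist":0,"hand":0}
    - {"translation":[0,0,0],"twist":0,"hand":0}

```text
time: 12.95
tool_pos: [0.418, -0.0295, 0.1009]
tool_rot: [0.0, -0.19, 0.982, -0.0]
contact_force: [1.7, -0.4, -0.1]
gripper_width: 0.194
grasp_force: 58.7
```

```bash
python3 - <<'E'
from h import *
s=state();print(s['tool_pos'],s['contact_force'],s['gripper_width'])
go([.4211,-.0308,.1],np.radians(112))
c=get_calibration('wrist');im=grab_frame('wrist');save('w5',im);np.save('c5.npy',c['pose']);np.save('s5.npy',np.r_[s['tool_pos'],s['tool_rot']])
# expected: cotter leg in tool frame (tip -62,-8), at z tool = +.0225-.002 below TCP ; post
r=R.from_quat(np.r_[s['tool_rot'][1:],s['tool_rot'][0]])
L=s['tool_pos']+r.apply(np.array([[-62,-8,20.5],[-40,-8,20.5],[-20,-8,20.5],[-20,8,20.5]])/1000)
print('leg',w2px(c,L).round(1).tolist());print('post',w2px(c,[[.4983,-.0082,.065],[.4983,-.0082,.048]]).round(1).tolist())
cv2.imwrite('pics/w5c.png',np.clip(cv2.resize(im[180:330,155:355,::-1],(800,600),interpolation=cv2.INTER_CUBIC)*1.4,0,255).astype(np.uint8))
E
```

```text
[ 0.4180202  -0.02946622  0.10092514] [ 1.69706597 -0.42855283 -0.05644475] 0.19362042090625484
t 12.95 shift mm [-2.4 -2.4  0.9] twist -0.001 j6 -2.2
leg [[242.5, 333.7], [242.1, 304.0], [241.6, 274.9], [269.8, 274.9]]
post [[240.5, 339.5], [241.6, 320.8]]
```

View pics/w5c.png

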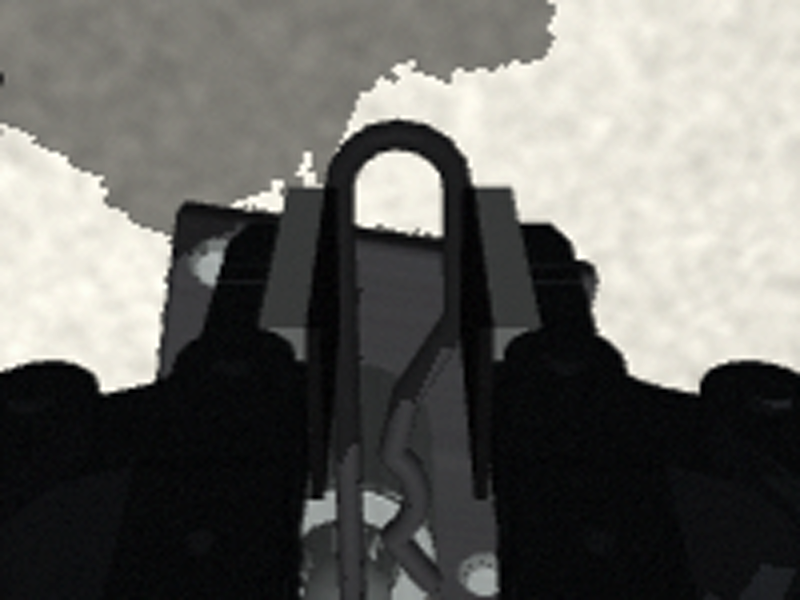

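The last view shows the cotter well gripped at the bow, with its straight leg at about u=242 in line with the post below. From here I work by numbers and feel.

Emit:
apply_moves:
  targets:
    - {"translation":[-0.024,-0.024,0.1],"twist":0,"hand":0}
    - {"translation":[0,0,0.1],"twist":0,"hand":0}
    - {"translation":[0,0,0.05],"twist":0,"hand":0}
    - {"translation":[0,0,0],"twist":0,"hand":0}
    - {"translation":[0,0,0],"twist":0,"hand":0}
    - {"translation":[0,0,0],"twist":0,"hand":0}

```text
time: 13.6
tool_pos: [0.4211, -0.0303, 0.076]
tool_rot: [0.0, -0.191, 0.982, -0.0]
contact_force: [-0.4, 0.1, -0.5]
gripper_width: 0.196
grasp_force: 58.7
```

```bash
cat >> h.py <<'E'
POST=np.array([.4983,-.0082])
def rel(ya=112):
    s=state();a=yawy(s);x=np.array([np.cos(a+np.pi/2),np.sin(a+np.pi/2)]);y=np.array([np.cos(a),np.sin(a)])
    d=s['tool_pos'][:2]-POST; w,qx,qy,qz=s['tool_rot']
    f=R.from_quat([qx,qy,qz,w]).inv().apply(s['contact_force'])
    print('t %.2f tip before axis %.1f  lateral(leg off axis, tool y) %.1f  underside z %.1f  heading %.1f  F tool'%(s['time'],d@x*1e3-62,d@y*1e3-8,s['tool_pos'][2]*1e3-22.5,np.degrees(a)-90),f.round(1),'grip',round(s['gripper_width'],3))
E
python3 -c "
from h import *
rel()"
```

```text
t 13.60 tip before axis 17.9  lateral(leg off axis, tool y) 0.4  underside z 53.5  heading 22.0  F tool [0.3 0.2 0.5] grip 0.196
```

Emit:
apply_moves:
  targets:
    - {"translation":[-0.05,-0.004,0],"twist":0,"hand":0}
    - {"translation":[0,0,0.03],"twist":0,"hand":0}
    - {"translation":[0,0,0.01],"twist":0,"hand":0}
    - {"translation":[0,0,0],"twist":0,"hand":0}
    - {"translation":[0,0,0],"twist":0,"hand":0}

```text
time: 14.1
tool_pos: [0.4256, -0.0288, 0.0717]
tool_rot: [-0.0, -0.191, 0.982, 0.0]
contact_force: [-0.4, -0.2, 0.1]
gripper_width: 0.195
grasp_force: 58.7
```

Emit:
apply_moves:
  targets:
    - {"translation":[0,0,0.01],"twist":0,"hand":0}
    - {"translation":[0,0,0],"twist":0,"hand":0}
    - {"translation":[0,0,0],"twist":0,"hand":0}

```text
time: 14.4
tool_pos: [0.4256, -0.0288, 0.0708]
tool_rot: [-0.0, -0.191, 0.982, 0.0]
contact_force: [0.3, 1.0, 0.6]
gripper_width: 0.194
grasp_force: 58.7
```

```bash
python3 -c "
from h import *
rel()"
```

```text
t 14.40 tip before axis 13.1  lateral(leg off axis, tool y) 0.1  underside z 48.3  heading 22.0  F tool [-0.7  0.8 -0.6] grip 0.194
```

Emit:
apply_moves:
  targets:
    - {"translation":[0,0,0.006],"twist":0,"hand":0}
    - {"translation":[0,0,0],"twist":0,"hand":0}
    - {"translation":[0,0,0],"twist":0,"hand":0}

```text
time: 14.7
tool_pos: [0.4257, -0.0288, 0.0703]
tool_rot: [0.0, -0.191, 0.982, -0.0]
contact_force: [-0.4, -0.1, -0.5]
gripper_width: 0.196
grasp_force: 58.8
```

Emit:
apply_moves:
  targets:
    - {"translation":[0,0,0.006],"twist":0,"hand":0}
    - {"translation":[0,0,0],"twist":0,"hand":0}
    - {"translation":[0,0,0],"twist":0,"hand":0}

```text
time: 15.0
tool_pos: [0.4258, -0.0288, 0.0697]
tool_rot: [0.0, -0.191, 0.982, -0.0]
contact_force: [0.0, 0.6, 1.4]
gripper_width: 0.197
grasp_force: 58.7
```

```bash
python3 -c "
from h import *
rel()"
```

```text
t 15.00 tip before axis 13.0  lateral(leg off axis, tool y) 0.1  underside z 47.2  heading 22.0  F tool [-0.2  0.5 -1.4] grip 0.197
```

Emit:
apply_moves:
  targets:
    - {"translation":[0,0,0.006],"twist":0,"hand":0}
    - {"translation":[0,0,0],"twist":0,"hand":0}
    - {"translation":[0,0,0],"twist":0,"hand":0}

```text
time: 15.3
tool_pos: [0.4258, -0.0288, 0.0691]
tool_rot: [0.0, -0.191, 0.982, -0.0]
contact_force: [-1.5, 0.9, 1.4]
gripper_width: 0.191
grasp_force: 58.7
```

Emit:
apply_moves:
  targets:
    - {"translation":[0,0,0.006],"twist":0,"hand":0}
    - {"translation":[0,0,0],"twist":0,"hand":0}
    - {"translation":[0,0,0],"twist":0,"hand":0}

```text
time: 15.6
tool_pos: [0.4258, -0.0288, 0.0685]
tool_rot: [0.0, -0.191, 0.982, -0.0]
contact_force: [-0.6, 0.0, 2.3]
gripper_width: 0.191
grasp_force: 58.6
```

Emit:
apply_moves:
  targets:
    - {"translation":[0,0,-0.017],"twist":0,"hand":0}
    - {"translation":[-0.02,0,0],"twist":0,"hand":0}
    - {"translation":[-0.015,0,0],"twist":0,"hand":0}
    - {"translation":[-0.01,0,0],"twist":0,"hand":0}
    - {"translation":[0,0,0],"twist":0,"hand":0}

```text
time: 16.1
tool_pos: [0.4299, -0.027, 0.07]
tool_rot: [-0.0, -0.191, 0.982, 0.0]
contact_force: [-0.1, 0.4, 0.4]
gripper_width: 0.194
grasp_force: 58.7
```

```bash
python3 -c "
from h import *
rel()"
```

```text
t 16.10 tip before axis 8.5  lateral(leg off axis, tool y) 0.2  underside z 47.5  heading 22.0  F tool [-0.   0.4 -0.4] grip 0.194
```

Emit:
apply_moves:
  targets:
    - {"translation":[-0.01,0,0],"twist":0,"hand":0}
    - {"translation":[0,0,0],"twist":0,"hand":0}

```text
time: 16.3
tool_pos: [0.4308, -0.0267, 0.0701]
tool_rot: [-0.0, -0.191, 0.982, 0.0]
contact_force: [-0.4, -0.6, 0.4]
gripper_width: 0.196
grasp_force: 58.7
```

```bash
python3 -c "
from h import *
rel()"
```

```text
t 16.30 tip before axis 7.5  lateral(leg off axis, tool y) 0.2  underside z 47.6  heading 22.0  F tool [ 0.7 -0.4 -0.4] grip 0.196
```

Emit:
apply_moves:
  targets:
    - {"translation":[-0.01,0,0],"twist":0,"hand":0}
    - {"translation":[0,0,0],"twist":0,"hand":0}

```text
time: 16.5
tool_pos: [0.4318, -0.0263, 0.0701]
tool_rot: [0.0, -0.191, 0.982, 0.0]
contact_force: [-0.6, -0.3, 0.4]
gripper_width: 0.196
grasp_force: 58.7
```

Emit:
apply_moves:
  targets:
    - {"translation":[-0.01,0,0],"twist":0,"hand":0}
    - {"translation":[0,0,0],"twist":0,"hand":0}

```text
time: 16.7
tool_pos: [0.4327, -0.0259, 0.0701]
tool_rot: [0.0, -0.191, 0.982, 0.0]
contact_force: [-0.1, 0.2, 0.8]
gripper_width: 0.194
grasp_force: 58.7
```

```bash
python3 -c "
from h import *
rel()"
```

```text
t 16.70 tip before axis 5.5  lateral(leg off axis, tool y) 0.1  underside z 47.6  heading 22.0  F tool [ 0.   0.2 -0.8] grip 0.194
```

Emit:
apply_moves:
  targets:
    - {"translation":[-0.01,0,0],"twist":0,"hand":0}
    - {"translation":[-0.01,0,0],"twist":0,"hand":0}
    - {"translation":[0,0,0],"twist":0,"hand":0}

```text
time: 17.0
tool_pos: [0.4347, -0.0252, 0.0702]
tool_rot: [0.0, -0.191, 0.982, 0.0]
contact_force: [0.3, -0.5, -0.2]
gripper_width: 0.2
grasp_force: 58.7
```

```bash
python3 -c "
from h import *
rel()"
```

```text
t 17.00 tip before axis 3.4  lateral(leg off axis, tool y) 0.1  underside z 47.7  heading 22.0  F tool [-0.1 -0.5  0.2] grip 0.2
```

Emit:
apply_moves:
  targets:
    - {"translation":[-0.01,0,0],"twist":0,"hand":0}
    - {"translation":[-0.01,0,0],"twist":0,"hand":0}
    - {"translation":[0,0,0],"twist":0,"hand":0}

```text
time: 17.3
tool_pos: [0.4365, -0.0244, 0.0702]
tool_rot: [0.0, -0.191, 0.982, -0.0]
contact_force: [0.8, -0.6, 0.2]
gripper_width: 0.197
grasp_force: 58.7
```

```bash
python3 -c "
from h import *
rel()"
```

```text
t 17.30 tip before axis 1.4  lateral(leg off axis, tool y) 0.1  underside z 47.7  heading 22.0  F tool [-0.5 -0.9 -0.2] grip 0.197
```

The leg is in the hole with no force. I continue to where the wavy leg meets the post (tip at about -7).

Emit:
apply_moves:
  targets:
    - {"translation":[-0.015,0,0],"twist":0,"hand":0}
    - {"translation":[-0.015,0,0],"twist":0,"hand":0}
    - {"translation":[-0.015,0,0],"twist":0,"hand":0}
    - {"translation":[0,0,0],"twist":0,"hand":0}

```text
time: 17.7
tool_pos: [0.4408, -0.0227, 0.0702]
tool_rot: [0.0, -0.191, 0.982, -0.0]
contact_force: [-0.1, 0.5, -0.1]
gripper_width: 0.193
grasp_force: 58.7
```

Emit:
apply_moves:
  targets:
    - {"translation":[-0.01,0,0],"twist":0,"hand":0}
    - {"translation":[-0.01,0,0],"twist":0,"hand":0}
    - {"translation":[0,0,0],"twist":0,"hand":0}

```text
time: 18.0
tool_pos: [0.4425, -0.022, 0.0702]
tool_rot: [0.0, -0.191, 0.982, -0.0]
contact_force: [-0.0, -0.3, 1.3]
gripper_width: 0.195
grasp_force: 58.7
```

```bash
python3 -c "
from h import *
rel()"
```

```text
t 18.00 tip before axis -5.1  lateral(leg off axis, tool y) 0.1  underside z 47.7  heading 22.0  F tool [ 0.2 -0.3 -1.3] grip 0.195
```

Emit:
apply_moves:
  targets:
    - {"translation":[-0.01,0,0],"twist":0,"hand":0}
    - {"translation":[-0.01,0,0],"twist":0,"hand":0}
    - {"translation":[0,0,0],"twist":0,"hand":0}

```text
time: 18.3
tool_pos: [0.4442, -0.0212, 0.0701]
tool_rot: [-0.0, -0.191, 0.982, 0.0]
contact_force: [-0.9, 0.4, 0.9]
gripper_width: 0.2
grasp_force: 58.8
```

Emit:
apply_moves:
  targets:
    - {"translation":[-0.01,0,0],"twist":0,"hand":0}
    - {"translation":[0,0,0],"twist":0,"hand":0}

```text
time: 18.5
tool_pos: [0.4447, -0.0208, 0.0699]
tool_rot: [-0.001, -0.191, 0.982, 0.0]
contact_force: [-2.5, -0.2, 1.7]
gripper_width: 0.194
grasp_force: 58.8
```

```bash
python3 -c "
from h import *
rel()"
```

```text
t 18.50 tip before axis -7.6  lateral(leg off axis, tool y) 0.4  underside z 47.4  heading 22.0  F tool [ 2.4  0.8 -1.7] grip 0.194
```

Contact starts at tip -7.6, where the wavy leg meets the post. I push on in small steps.

Emit:
apply_moves:
  targets:
    - {"translation":[-0.01,0,0],"twist":0,"hand":0}
    - {"translation":[0,0,0],"twist":0,"hand":0}

```text
time: 18.7
tool_pos: [0.4454, -0.0203, 0.0697]
tool_rot: [-0.001, -0.191, 0.982, 0.0]
contact_force: [-6.1, -0.0, 1.9]
gripper_width: 0.196
grasp_force: 58.9
```

Emit:
apply_moves:
  targets:
    - {"translation":[-0.01,0,0],"twist":0,"hand":0}
    - {"translation":[0,0,0],"twist":0,"hand":0}

```text
time: 18.9
tool_pos: [0.446, -0.0199, 0.0696]
tool_rot: [-0.001, -0.191, 0.982, 0.001]
contact_force: [-5.7, 0.9, 3.2]
gripper_width: 0.193
grasp_force: 59.0
```

```bash
python3 -c "
from h import *
rel()"
```

```text
t 18.90 tip before axis -9.1  lateral(leg off axis, tool y) 0.8  underside z 47.1  heading 22.0  F tool [ 4.9  3.  -3.2] grip 0.193
```

Emit:
apply_moves:
  targets:
    - {"translation":[-0.01,0,0],"twist":0,"hand":0}
    - {"translation":[0,0,0],"twist":0,"hand":0}

```text
time: 19.1
tool_pos: [0.4467, -0.0195, 0.0695]
tool_rot: [-0.002, -0.191, 0.982, 0.001]
contact_force: [-7.2, 0.6, 2.5]
gripper_width: 0.197
grasp_force: 59.0
```

Emit:
apply_moves:
  targets:
    - {"translation":[-0.01,0,0],"twist":0,"hand":0}
    - {"translation":[0,0,0],"twist":0,"hand":0}

```text
time: 19.3
tool_pos: [0.4471, -0.0192, 0.0693]
tool_rot: [-0.002, -0.191, 0.982, 0.001]
contact_force: [-8.1, 0.2, 4.0]
gripper_width: 0.199
grasp_force: 59.0
```

```bash
python3 -c "
from h import *
rel()"
```

```text
t 19.30 tip before axis -10.4  lateral(leg off axis, tool y) 1.0  underside z 46.8  heading 22.0  F tool [ 7.4  3.2 -4. ] grip 0.199
```

Emit:
apply_moves:
  targets:
    - {"translation":[-0.01,0,-0.005],"twist":0,"hand":0}
    - {"translation":[0,0,0],"twist":0,"hand":0}

```text
time: 19.5
tool_pos: [0.4492, -0.0185, 0.0701]
tool_rot: [-0.001, -0.191, 0.982, 0.001]
contact_force: [-3.4, 2.6, -0.1]
gripper_width: 0.193
grasp_force: 59.0
```

Emit:
apply_moves:
  targets:
    - {"translation":[-0.01,0,0],"twist":0,"hand":0}
    - {"translation":[0,0,0],"twist":0,"hand":0}

```text
time: 19.7
tool_pos: [0.4508, -0.018, 0.0704]
tool_rot: [0.0, -0.191, 0.982, 0.001]
contact_force: [-3.7, 4.5, -0.2]
gripper_width: 0.195
grasp_force: 59.1
```

```bash
python3 -c "
from h import *
rel()"
```

```text
t 19.70 tip before axis -14.3  lateral(leg off axis, tool y) 0.7  underside z 47.9  heading 22.0  F tool [1.7 5.6 0.2] grip 0.195
```

Emit:
apply_moves:
  targets:
    - {"translation":[-0.01,0,0],"twist":0,"hand":0}
    - {"translation":[-0.01,0,0],"twist":0,"hand":0}
    - {"translation":[0,0,0],"twist":0,"hand":0}

```text
time: 20.0
tool_pos: [0.4532, -0.0175, 0.0707]
tool_rot: [0.001, -0.191, 0.982, 0.0]
contact_force: [0.1, 4.6, 0.4]
gripper_width: 0.194
grasp_force: 59.1
```

```bash
python3 -c "
from h import *
rel()"
```

```text
t 20.00 tip before axis -16.7  lateral(leg off axis, tool y) 0.3  underside z 48.2  heading 22.0  F tool [-1.8  4.2 -0.4] grip 0.194
```

Emit:
apply_moves:
  targets:
    - {"translation":[-0.01,0,0],"twist":0,"hand":0}
    - {"translation":[-0.01,0,0],"twist":0,"hand":0}
    - {"translation":[0,0,0],"twist":0,"hand":0}

```text
time: 20.3
tool_pos: [0.4552, -0.0171, 0.0709]
tool_rot: [0.001, -0.191, 0.982, -0.0]
contact_force: [1.2, 4.3, -1.3]
gripper_width: 0.198
grasp_force: 59.0
```

```bash
python3 -c "
from h import *
rel()"
```

```text
t 20.30 tip before axis -18.7  lateral(leg off axis, tool y) -0.1  underside z 48.4  heading 22.0  F tool [-2.8  3.6  1.3] grip 0.198
```

Emit:
apply_moves:
  targets:
    - {"translation":[-0.01,0,0],"twist":0,"hand":0}
    - {"translation":[-0.01,0,0],"twist":0,"hand":0}
    - {"translation":[0,0,0],"twist":0,"hand":0}

```text
time: 20.6
tool_pos: [0.4569, -0.0166, 0.0709]
tool_rot: [0.001, -0.191, 0.982, -0.0]
contact_force: [1.1, 4.4, -0.9]
gripper_width: 0.197
grasp_force: 59.0
```

```bash
python3 -c "
from h import *
rel()"
```

```text
t 20.60 tip before axis -20.5  lateral(leg off axis, tool y) -0.2  underside z 48.4  heading 22.0  F tool [-2.7  3.7  0.9] grip 0.197
```

Emit:
apply_moves:
  targets:
    - {"translation":[-0.008,0,0],"twist":0,"hand":0}
    - {"translation":[0,0,0],"twist":0,"hand":0}
    - {"translation":[0,0,0],"twist":0,"hand":0}

```text
time: 20.9
tool_pos: [0.4573, -0.0162, 0.0708]
tool_rot: [0.0, -0.191, 0.982, -0.0]
contact_force: [1.7, 3.2, -0.5]
gripper_width: 0.196
grasp_force: 59.0
```

```bash
python3 -c "
from h import *
rel()"
```

```text
t 20.90 tip before axis -21.0  lateral(leg off axis, tool y) -0.1  underside z 48.3  heading 22.0  F tool [-2.8  2.3  0.5] grip 0.196
```

Emit:
apply_moves:
  targets:
    - {"translation":[-0.01,0,0],"twist":0,"hand":0}
    - {"translation":[0,0,0],"twist":0,"hand":0}
    - {"translation":[0,0,0],"twist":0,"hand":0}

```text
time: 21.2
tool_pos: [0.4581, -0.0158, 0.0706]
tool_rot: [0.0, -0.191, 0.982, -0.0]
contact_force: [0.5, 2.5, -0.5]
gripper_width: 0.197
grasp_force: 59.0
```

```bash
python3 -c "
from h import *
rel()"
```

```text
t 21.20 tip before axis -21.8  lateral(leg off axis, tool y) 0.0  underside z 48.1  heading 22.0  F tool [-1.4  2.1  0.5] grip 0.197
```

Force has fallen to nearly zero at tip -21.8 (home is -22), so it has snapped over. I release, rise clear and check.

Emit:
apply_moves:
  targets:
    - {"translation":[0,0,0],"twist":0,"hand":0.35}
    - {"translation":[0,0,0],"twist":0,"hand":0.5}
    - {"translation":[0,0,0],"twist":0,"hand":0.5}
    - {"translation":[0,0,-0.05],"twist":0,"hand":0.5}
    - {"translation":[0,0,-0.3],"twist":0,"hand":0.5}
    - {"translation":[0,0,-0.45],"twist":0,"hand":0.6}
    - {"translation":[0.1,0,-0.2],"twist":0,"hand":0.6}
    - {"translation":[0,0,0],"twist":0,"hand":0.6}

```text
time: 22.0
tool_pos: [0.4507, -0.0203, 0.1753]
tool_rot: [0.004, -0.191, 0.982, -0.002]
contact_force: [0.9, 0.8, -0.7]
gripper_width: 0.597
grasp_force: 0.0
```

```bash
python3 - <<'E'
from h import *
s=state();print(s['time'],s['tool_pos'],s['contact_force'])
c=get_calibration('wrist');im=grab_frame('wrist')
ms=regions_of('wrist','cotter')
e=np.array([np.cos(np.radians(22)),np.sin(np.radians(22))]);n=np.array([-e[1],e[0]])
for m in ms:
    v,u=np.nonzero(m['pixels']);P=px2w(c,np.c_[u,v],.0505)[:,:2]-POST;a=P@e*1e3;b=P@n*1e3
    print(round(m['score'],2),len(u),'a',a.min().round(1),a.max().round(1),'b',b.min().round(1),b.max().round(1))
    if abs(a.mean())<60 and abs(b.mean())<30:
        for lo in range(-62,28,6):
            k=(a>=lo)&(a<lo+6)
            if k.any(): print(lo,np.percentile(b[k],[0,25,50,75,100]).round(1))
for cam in ['scene','top']:
    grab_frame(cam)
    for q in ['cotter','swing_arm','phone','flux_jar','driver']: print(cam,q,[(round(r['score'],2),np.round(r['point'],3).tolist()) for r in recognise(cam,q)][:4])
E
```

```text
22.0 [ 0.45072159 -0.02026139  0.17531132] [ 0.86554399  0.81163393 -0.71842608]
0.96 649 a -120.8 -76.2 b -114.9 -59.7
0.9 607 a -61.1 23.2 b -3.1 16.7
-62 [-1.2  3.2  6.7 10.2 14.6]
-56 [-3.1 -0.4  1.8 13.8 15.6]
-50 [-3.1 -1.3  0.5 14.5 16.6]
-44 [-2.3 -0.5 13.  14.8 16.7]
-38 [-2.3 -0.5  7.2 14.9 16.7]
-32 [-2.4 -0.5  1.3 14.  15.9]
-26 [-1.5  0.3  1.3 10.4 13.2]
-20 [-1.6 -0.6  1.2  8.6 10.5]
-14 [-1.6  0.3  2.1  7.2  9.6]
-8 [-0.7  7.7  8.7  9.6 11.5]
-2 [ 9.6  9.6 10.6 11.5 11.5]
4 [ 7.8  8.7  9.6  9.9 10.6]
10 [ 0.1  7.8 10.6 11.6 14.5]
16 [ 0.1  1.   2.   3.  13.5]
22 [0.  1.  1.5 2.  2.9]
0.9 544 a -18.7 37.1 b -154.6 -106.5
scene cotter [(0.69, [0.586, -0.136, 0.004]), (0.53, [0.455, -0.143, 0.005]), (0.42, [0.47, -0.01, 0.05])]
scene swing_arm [(0.72, [0.326, 0.088, 0.024]), (0.7, [0.544, 0.012, 0.027]), (0.64, [0.323, -0.128, 0.022]), (0.54, [0.746, -0.006, 0.018])]
scene phone [(0.79, [0.713, 0.158, 0.014])]
scene flux_jar [(0.76, [0.706, -0.17, 0.046])]
scene driver [(0.84, [0.743, -0.006, 0.019])]
top cotter [(0.41, [0.589, -0.143, 0.004])]
top swing_arm [(0.76, [0.298, -0.156, 0.022]), (0.66, [0.557, 0.023, 0.031])]
top phone [(0.85, [0.709, 0.171, 0.013])]
top flux_jar [(0.54, [0.699, -0.164, 0.045])]
top driver [(0.89, [0.735, -0.005, 0.02])]
```

The cotter spans -61 to +23 mm about the post axis (expected -58 to +22). Its straight leg is hidden inside the post, and the wavy leg hugs the post at about 10 mm. The phone, jar and screwdriver haven't moved, so I hand in.

```bash
python3 -c "
from plant import *
print(job_done())"
```

```text
the job is handed in; nothing more can be done
None
```

I handed the job in at about 22 s with the hub down on the base plate and the cotter snapped home through the cross hole; the phone, jar and screwdriver had not moved, measured push force stayed below 10 N, and the hand-in returned no verdict.

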